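# Scrub the filter cup with the bottle brush

## Task

Take the bottle brush from its fork stand and scrub the inside of the steel filter cup with three full strokes: each time lower the upright brush down the middle until you feel it press gently on the sieve plate (whose depth is not known), then raise it until about half of the bristle head stands out of the mouth. Then hang the brush back in the fork by its collar and let go. Leave the cup standing where it is and do not disturb the slide box, the specimen cup or the marker.

Things in the scene. Friction and masses are not known exactly. Their poses are not given: they have to be found in the camera images.
- brush: loose bottle brush, 92 g, 205 mm long, round about its z axis; origin at the bristle tip, z up to the handle. From the tip up: bristles 0-63 mm (54 mm across, outer ones bend freely, solid core 32 mm; the end tuft gives up to 8 mm at about 0.8 N/mm, then is firm), 9 mm shaft to 115 mm, dark grey collar 32 mm across to 121 mm, same grey handle 18 mm across to 205 mm. Starts hanging in the stand
- brush_grip (a point): the middle of the brush's handle, on its axis, 163 mm above the tip; axes as the brush
- brush_collar (a point): centre of the underside of the brush's collar, 115 mm above the tip; axes as the brush
- stand: fixed brush stand: white foot plate 150 x 110 x 10 mm, a steel post, and a two-pronged steel fork 140 mm above the worktop; origin on the worktop under the fork's seat. The post is 72 mm from the seat at the stand's +x; the slot opens to the stand's -x, roughly towards the robot. Nothing rises above the fork
- stand_seat (a point): seat of the fork: middle of the slot, level with the prongs' top, 140 mm up; axes as the stand. Prongs along x, 10 mm wide, 8 mm thick; slot 18 mm wide, from x -30 mm (open end) to +61 mm; nibs 4 mm high at the open ends. The collar rests on the prongs, shaft in the slot. To take the brush out lift it about 12 mm, then move 75 mm along the stand's -x (the head cannot pass up through the fork)
- cup: loose round steel filter cup standing on the worktop, 67 mm outside diameter, 60 mm bore, 100 mm high, about 0.6 kg; origin at the centre of its underside, z up. Inside lies a stiff sieve plate that does not move under a light push; its top face is somewhere from 10 to 30 mm above the cup's underside, different every time
- cup_mouth (a point): centre of the cup's mouth, level with its rim, 100 mm above its underside
- slide_box: bystander: closed pale slide box 60 x 83 x 28 mm lying on the worktop; origin at the centre of its underside
- specimen_cup: bystander: lidded specimen cup, 63 mm across, 74 mm high; origin at the centre of its underside
- marker: bystander: marker pen 134 mm long, 14 mm thick, lying on the worktop; origin at the centre of its underside, long axis along its y

How it is judged:
By the outcome, as a careful person would: the job done as asked, in the order asked, and still so for the second after the job is handed in, with the robot touching nothing.
It also fails if it takes over 67 s, if anything falls off the work surface, if the arm or the gripper's body presses on something with over 40 N, if the wrist force passes 120 N, or if a joint passes its speed limit or range.

## Robot

A 6-joint arm with a two-finger parallel gripper is mounted at the origin on a cart in front of the work surface, level with it; the furniture and walls round the work are solid. World frame = base frame: x ahead of the robot, y to its left, z up, the work surface at z = 0. Lengths are in m, angles in degrees, forces in N, time in s.
With the tool pointing down it reaches from about 0.375 to 0.75 m from the base axis. Payload 9 kg.
Tool frame: the origin (TCP) lies midway between the tips of the shut fingers; the grasp point (between the pads) lies 19 mm behind it (robot.hold_point_z is the distance from the TCP to the grasp point, in m); z points along the fingers, y is the line along which they close (so a half turn about z gives the same grasp; the last joint's range is limited). The gripper opens to 85 mm and grips with 20 to 120 N. Pads are 22 mm wide; open, the fingers measure 114 mm over their backs; the gripper's body (76 mm by 85 mm) begins 54 mm behind the grasp point. The pads swing forward as they close: fully open they stand 13 mm farther back than shut.
Start: joints at [-77.046, 5.964, 5.575, 89.605, 0, 77.527], TCP at [0.258, -0.542, 0.231] pointing down, gripper open.
Joint ranges: [-171.21, 171.21], [-48.23, 106.86], [-62.78, 66.21], [-105.2, 120.99], [-86.42, 89.51], [-180, 180]. Speed limits (degrees/s): [127.2, 127.2, 147.25, 180, 180, 180].

## Interface

Orientations are given as [roll, pitch, yaw] about the fixed x, y, z axes, in that order (R = Rz(yaw) Ry(pitch) Rx(roll)).
In Python, from plant import robot, fingers, grab_frame, get_calibration, cut_out, mark_of gives the robot as it stands. Calls block until the motion is done:
- robot.move_pose(position, orientation): joint-space move of the TCP to a pose.
- robot.line_to(position, vel=0.15, rotation=None, guard=None): straight line of the TCP; rotation=None keeps the orientation; vel is the mean speed in m/s. With guard (N) it stops when the force on the tool has changed by that much, and returns True; else False.
- robot.goto_joints(angles): joint-space move.
- fingers.set_gripper(opening): finger opening in m; the grip force is fixed at half the most; returns when the fingers have stopped.
- robot.pause(seconds).
- robot.ik(position, orientation): joint angles nearest the present ones, or None.
- grab_frame(name): name is "scene" or "top" or "wrist"; returns the picture (384x512x3 uint8, blue, green, red); there is no depth.
- get_calibration(name): a dict with "vertical_fov" (degrees; the focal length in pixels is half the picture's height over the tangent of half this angle, whatever the lens; pixels are square), "cx", "cy" (the principal point, pixels), "rvec" (rotation vector, rad) and "tvec" (3), from world to camera coordinates, as OpenCV has them. Camera axes: x right, y down, z forward; pixel columns grow to the right and rows downward; lengths in m; the calibration is good to about 2 mm. A picture is of the moment at which its call begins: read the wrist's pose just before it. get_calibration takes no time and is no camera call; for the wrist camera it gives the pose at the moment of the call.
A pose or a line that the arm cannot do raises robot.IKError and nothing moves.
- robot.job_done(): hands the job in; it is judged then, once.
Trained networks look in the newest picture that a camera, given by its name, has taken for a name from the list of things; names that differ only in an ending like _2 or _b are one class to them, and where a whole thing is asked for, a point or a joint stands for the part that bears it (a point fixed in the world has none). Each returns a list of dicts, best first, with "confidence" (0 to 1); they miss things now and then, are a little off and sometimes report something else, mostly with a low value. They report only what shows in the picture. A call takes as long as a camera call.
- cut_out(camera, target): "pixels" (384x512 bool, what is visible of it) and "uv" ([column, row] in pixels, amid what is visible of it).
- mark_of(camera, target): "uv" ([column, row] in pixels: a listed point, or the origin of a listed thing).
Readings, each from a call of its own:
- robot.get_time(): time.
- robot.get_q(): joint angles.
- robot.get_qvel(): joint speeds.
- robot.get_joint_torque(): joint torques, N m.
- robot.get_tool_pos(): TCP position.
- robot.get_tcp_rot(): TCP orientation.
- robot.get_ft_force(): force on the tool from outside, world axes, zero at the start.
- robot.get_torque(): the same for the moment, N m.
- robot.get_gripper_width(): finger opening in m.
- robot.get_gripper_force(): force on a finger pad.
Only numpy, scipy, OpenCV 4.12 (cv2) and the standard library are available. Lean on these libraries where they do the work, as an engineer would, in place of code of your own. Each camera call takes 0.05 s, during which the arm holds its last target. There are 200 camera calls.

## Working session

There is one attempt and no reset: what is moved stays moved. The work goes in short steps, each a Python script; the robot and the scene stay as the last script left them, time stands still between calls to the robot, and variables do not carry over. Pictures are saved under pics/ and viewed, at most 10 in all, crops included, and the job is handed in when it is done.

```bash
ls; mkdir -p pics; cat > h.py <<'E'
import numpy as np, cv2
from plant import robot, fingers, grab_frame, get_calibration, cut_out, mark_of
def cam(c):
    k=get_calibration(c); f=192/np.tan(np.radians(k["vertical_fov"]/2))
    R=cv2.Rodrigues(np.array(k["rvec"],float))[0]; t=np.array(k["tvec"],float).ravel()
    return f,k["cx"],k["cy"],R,t
def ray(C,uv):
    f,cx,cy,R,t=C
    d=R.T@np.array([(uv[0]-cx)/f,(uv[1]-cy)/f,1]); return -R.T@t,d/np.linalg.norm(d)
def atz(C,uv,z):
    o,d=ray(C,uv); return o+d*(z-o[2])/d[2]
def proj(C,p):
    f,cx,cy,R,t=C; q=R@np.asarray(p,float)+t; return np.array([cx+f*q[0]/q[2],cy+f*q[1]/q[2]])
def tri(rs):
    A=0;b=0
    for o,d in rs:
        P=np.eye(3)-np.outer(d,d);A=A+P;b=b+P@o
    return np.linalg.solve(A,b)
E
python3 - <<'E'
from h import *
np.set_printoptions(precision=4,suppress=True)
ims=[]
Cs={}
Z={"brush_grip":None,"brush_collar":.14,"stand_seat":.14,"stand":0,"cup_mouth":.1,"cup":0,"slide_box":0,"specimen_cup":0,"marker":0,"brush":.025}
M={}
for c in ("scene","top"):
    im=grab_frame(c); cv2.imwrite(f"pics/{c}0.png",im); C=Cs[c]=cam(c)
    print(c,"campos",-C[3].T@C[4],"f",C[0])
    for n,z in Z.items():
        r=mark_of(c,n)
        print(n,[(np.round(a["uv"],1).tolist(),round(a["confidence"],2)) for a in r[:2]], atz(C,r[0]["uv"],z if z is not None else .188) if r else None)
        if r: M.setdefault(n,[]).append(ray(C,r[0]["uv"]))
for n in M:
    if len(M[n])==2: print("tri",n,tri(M[n]))
print(robot.get_time(),robot.get_tcp_rot(),robot.get_gripper_width(),robot.hold_point_z)
E
```

```text
pics
plant.py
scene campos [0.0167 0.7507 0.5298] f 456.1706642524529
brush_grip [([311.8, 133.8], 0.78)] [ 0.5027 -0.211   0.188 ]
brush_collar [([311.0, 150.1], 0.95)] [ 0.5096 -0.2256  0.14  ]
stand_seat [([313.0, 152.3], 0.92), ([311.1, 152.8], 0.27)] [ 0.498  -0.2142  0.14  ]
stand [([311.0, 201.6], 0.88)] [ 0.4988 -0.2217  0.    ]
cup_mouth [([220.4, 249.3], 0.63)] [0.4492 0.2203 0.1   ]
cup [([222.5, 292.2], 0.86)] [0.4547 0.2113 0.    ]
slide_box [([293.9, 239.0], 0.59)] [ 0.4409 -0.0308  0.    ]
specimen_cup [([208.1, 222.9], 0.87)] [0.6467 0.0215 0.    ]
marker [([245.8, 230.6], 0.47)] [0.5515 0.0001 0.    ]
brush [([309.0, 194.2], 0.65)] [ 0.5007 -0.2113  0.025 ]
top campos [0.4295 0.0112 1.0427] f 426.95944252099474
brush_grip [([363.9, 192.4], 0.68), ([357.1, 195.8], 0.32)] [ 0.5023 -0.212   0.188 ]
brush_collar [([357.8, 194.9], 0.66)] [ 0.5013 -0.2113  0.14  ]
stand_seat [([356.0, 199.8], 0.6)] [ 0.4909 -0.207   0.14  ]
stand [([345.7, 199.6], 0.87), ([157.1, 223.4], 0.73)] [ 0.5015 -0.2156  0.    ]
cup_mouth [] None
cup [([168.6, 222.2], 0.85)] [0.455  0.2177 0.    ]
slide_box [([264.5, 228.8], 0.95)] [ 0.4343 -0.0152  0.    ]
specimen_cup [([250.0, 143.7], 0.65)] [0.6451 0.0161 0.    ]
marker [([254.2, 183.9], 0.53), ([265.3, 229.6], 0.39)] [0.5446 0.0077 0.    ]
brush [([347.0, 196.6], 0.85)] [ 0.5069 -0.2136  0.025 ]
tri brush_grip [ 0.5027 -0.2118  0.1878]
tri brush_collar [ 0.5011 -0.2095  0.1465]
tri stand_seat [ 0.492  -0.2054  0.1439]
tri stand [ 0.499  -0.2164  0.0021]
tri cup [0.4533 0.2159 0.0038]
tri slide_box [ 0.4335 -0.0153  0.0102]
tri specimen_cup [ 0.6474  0.0174 -0.0024]
tri marker [0.5446 0.0082 0.006 ]
tri brush [ 0.5051 -0.2152  0.0223]
1.1 [179.9951   0.0023  25.4277] 0.08524436273998633 0.0187
```

View pics/scene0.png

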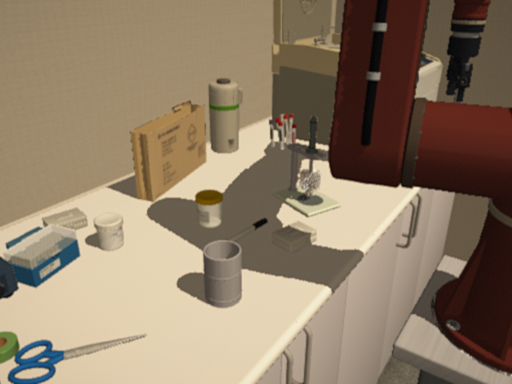

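View pics/top0.png

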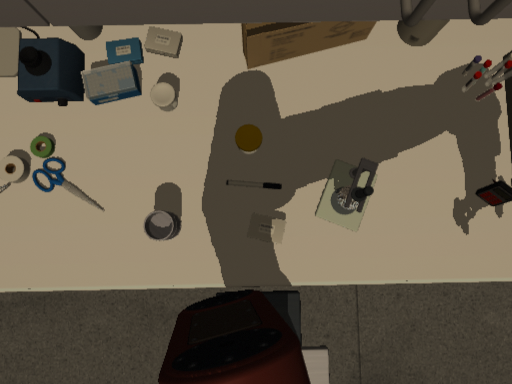

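The pictures show the brush hanging in its fork at about (310,150) scene and (357,195) top, with the foot plate's long side along yaw ≈ -22°. The cup is at (222,270) scene and (160,225) top. The network points agree with this, so next I refine with the wrist camera.

```bash
python3 - <<'E'
from h import *
from scipy.spatial.transform import Rotation as Ro
np.set_printoptions(precision=4,suppress=True)
C=cam("wrist"); o=-C[3].T@C[4]
T=Ro.from_euler('xyz',robot.get_tcp_rot(),degrees=True).as_matrix(); p=robot.get_tool_pos()
print("cam in tool",T.T@(o-p),"axis",T.T@C[3][2])
# foot plate yaw from top mask
grab_frame("top"); r=cut_out("top","stand"); m=r[0]["pixels"]; Ct=cam("top")
cn=max(cv2.findContours(m.astype(np.uint8),0,2)[0],key=cv2.contourArea)[:,0]
P=np.array([atz(Ct,u,.01)[:2] for u in cn]); print(r[0]["confidence"],cv2.minAreaRect((P*1000).astype(np.float32)))
r=cut_out("top","cup"); 
for a in r[:2]:
    cn=max(cv2.findContours(a["pixels"].astype(np.uint8),0,2)[0],key=cv2.contourArea)[:,0]
    P=np.array([atz(Ct,u,.1)[:2] for u in cn]); print("cup",a["confidence"],cv2.minEnclosingCircle((P*1000).astype(np.float32)))
for y in (-25,-115,65,155):
    print(y,robot.ik([.5,-.21,.30],[180,0,y]),robot.ik([.455,.216,.30],[180,0,y]))
E
```

```text
cam in tool [ 0.0697  0.0004 -0.1431] axis [-0.2754 -0.0009  0.9613]
0.95 ((526.3543701171875, -218.67428588867188), (112.33819580078125, 180.49649047851562), 67.81417083740234)
cup 0.78 ((446.67364501953125, 212.40725708007812), 40.671566009521484)
-25 [-36.6086  -2.541    4.1076  96.6486   0.     168.3914] [  10.4842   -9.2195   -2.1449   97.0746    0.     -144.5158]
-115 [ -36.6086   -2.541     4.1076   96.6486    0.     -101.6086] [ 10.4842  -9.2195  -2.1449  97.0746   0.     -54.5158]
65 [-36.6086  -2.541    4.1076  96.6486   0.      78.3914] [ 10.4842  -9.2195  -2.1449  97.0746   0.     125.4842]
155 [-36.6086  -2.541    4.1076  96.6486   0.     -11.6086] [10.4842 -9.2195 -2.1449 97.0746  0.     35.4842]
```

```bash
python3 - <<'E'
from h import *
np.set_printoptions(precision=4,suppress=True)
robot.line_to([.258,-.542,.33],vel=.3)
robs={}
for i,p in enumerate([[.43,-.18,.36],[.50,-.212,.34]]):
    robot.move_pose(p,[180,0,158])
    im=grab_frame("wrist"); C=cam("wrist"); cv2.imwrite(f"pics/w{i}.png",im)
    for n,z in {"brush_grip":.188,"brush_collar":.14,"stand_seat":.14,"brush":.025,"stand":0}.items():
        r=mark_of("wrist",n)
        print(n,[(np.round(a["uv"],1).tolist(),round(a["confidence"],2)) for a in r[:2]], atz(C,r[0]["uv"],z) if r else None)
        if r: robs.setdefault(n,[]).append(ray(C,r[0]["uv"]))
    print("seat axis proj",[proj(C,[.502,-.212,z]).round(0) for z in (.14,.188,.23)])
for n in robs:
    if len(robs[n])==2: print("tri",n,tri(robs[n]))
print(robot.get_time())
a=cv2.imread("pics/w0.png");b=cv2.imread("pics/w1.png");cv2.imwrite("pics/wab.png",cv2.resize(np.hstack([a,b]),(800,300)))
E
```

```text
brush_grip [([250.6, 233.7], 0.67)] [ 0.506  -0.2156  0.188 ]
brush_collar [([251.6, 218.6], 0.77)] [ 0.5056 -0.2143  0.14  ]
stand_seat [([249.7, 211.9], 0.96), ([367.5, 166.5], 0.51)] [ 0.4948 -0.2129  0.14  ]
brush [([249.1, 190.3], 0.95), ([470.9, 69.4], 0.32)] [ 0.4955 -0.2159  0.025 ]
stand [([253.4, 185.2], 0.55)] [ 0.4959 -0.2073  0.    ]
seat axis proj [array([252., 216.]), array([252., 230.]), array([252., 246.])]
brush_grip [([253.7, 178.5], 0.76)] [ 0.5045 -0.2136  0.188 ]
brush_collar [([252.6, 168.2], 0.58)] [ 0.5023 -0.2142  0.14  ]
stand_seat [([251.9, 164.1], 0.84)] [ 0.4969 -0.213   0.14  ]
brush [([254.0, 151.1], 0.85)] [ 0.498 -0.21   0.025]
stand [([252.8, 149.7], 0.75)] [ 0.4982 -0.2123  0.    ]
seat axis proj [array([254., 167.]), array([254., 176.]), array([254., 186.])]
tri brush_grip [ 0.502  -0.2133  0.1975]
tri brush_collar [ 0.4997 -0.2124  0.1547]
tri stand_seat [ 0.4985 -0.2141  0.1301]
tri brush [ 0.4957 -0.2125  0.0301]
tri stand [ 0.5027 -0.2121 -0.029 ]
4.2333
```

View pics/wab.png

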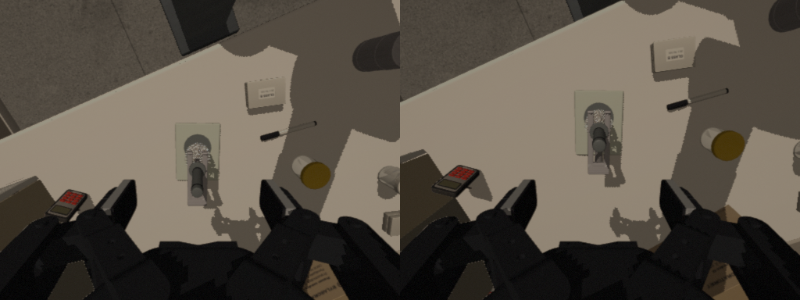

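The stand shows upright in the aligned wrist picture, so its yaw is about -22°. The brush axis is at about (0.502, -0.213). Next I measure the cup from straight above, then grasp.

```bash
python3 - <<'E'
from h import *
np.set_printoptions(precision=4,suppress=True)
# foot plate edge yaw from the last wrist view
r=cut_out("wrist","stand"); C=cam("wrist")
cn=max(cv2.findContours(r[0]["pixels"].astype(np.uint8),0,2)[0],key=cv2.contourArea)[:,0]
P=np.array([atz(C,u,.01)[:2] for u in cn]); print("stand",cv2.minAreaRect((P*1000).astype(np.float32)), P.min(0),P.max(0))
u=np.array([np.cos(np.radians(-22)),np.sin(np.radians(-22))]); s=P@u; t=P@np.array([-u[1],u[0]])
for sgn in (1,-1):
    L=[]
    for s0 in np.arange(s.min()+.01,s.min()+.08,.005):
        k=abs(s-s0)<.003
        if k.any(): L.append((s0,(sgn*t[k]).max()*sgn))
    L=np.array(L);c=np.polyfit(L[:,0],L[:,1],1);print("edge slope deg",np.degrees(np.arctan(c[0])),L[:,1].mean())
print("seat t", np.array([.502,-.213])@np.array([-u[1],u[0]]), "s front",s.min(), np.array([.502,-.213])@u)
robot.move_pose([.52,.19,.36],[180,0,158])
im=grab_frame("wrist"); C=cam("wrist"); cv2.imwrite("pics/c0.png",im)
print("cam",-C[3].T@C[4], "exp uv",proj(C,[.455,.216,.1]))
for a in cut_out("wrist","cup")[:2]:
    cn=max(cv2.findContours(a["pixels"].astype(np.uint8),0,2)[0],key=cv2.contourArea)[:,0]
    P=np.array([atz(C,u,.1)[:2] for u in cn])*1000
    print("cup",a["confidence"],a["uv"],cv2.minEnclosingCircle(P.astype(np.float32)),cv2.fitEllipse(P.astype(np.float32)))
for n,z in (("cup_mouth",.1),("cup",0)):
    r=mark_of("wrist",n); print(n,[(a["confidence"],a["uv"],atz(C,a["uv"],z)) for a in r[:2]])
print(robot.get_time())
E
```

```text
stand ((536.3761596679688, -225.21322631835938), (110.7969970703125, 201.5073699951172), 68.17437744140625) [ 0.4251 -0.2931] [ 0.6345 -0.1391]
edge slope deg 12.40768172378143 0.03291503352561065
edge slope deg 49.74047587707221 0.01819703418640646
seat t -0.009437651127937874 s front 0.4810739385331371 0.5452374993901166
cam [0.4554 0.2148 0.5029] exp uv [253.7674 109.665 ]
cup 0.96 [254.0, 101.7] ((446.70843505859375, 220.96702575683594), 33.18544006347656) ((446.0771484375, 220.8373565673828), (63.50667953491211, 64.88896179199219), 27.558046340942383)
cup_mouth [(0.92, [253.1, 98.8], array([0.4407, 0.2208, 0.1   ])), (0.3, [253.9, 104.7], array([0.4487, 0.2188, 0.1   ]))]
cup [(0.63, [255.1, 102.0], array([0.4435, 0.2235, 0.    ]))]
5.975
```

View pics/c0.png

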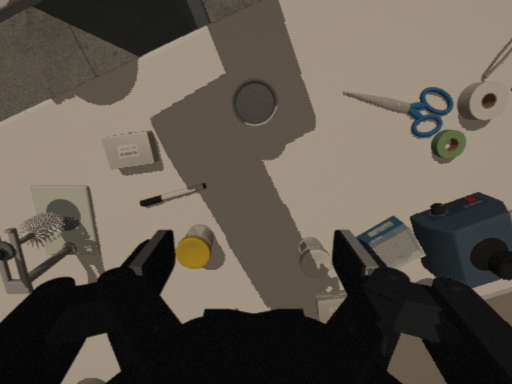

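The cup's rim is at (254,102) in the wrist picture, which fits a 33 mm radius centred at (0.447, 0.220). The top view agrees. I'll grasp the brush now.

```bash
python3 - <<'E'
from h import *
np.set_printoptions(precision=4,suppress=True)
B=np.array([.502,-.213]); u=np.array([.9272,-.3746])
robot.move_pose([*B,.30],[180,0,158])
robot.line_to([*B,.169],vel=.12)
f0=robot.get_ft_force(); print("at grasp",robot.get_tool_pos(),f0)
fingers.set_gripper(.0)
print("w",robot.get_gripper_width(),robot.get_gripper_force(),robot.get_ft_force())
robot.line_to([*B,.183],vel=.05); robot.pause(.2)
print("lifted",robot.get_ft_force(),robot.get_torque(),robot.get_time())
for c in ("scene","top"): cv2.imwrite(f"pics/{c}1.png",grab_frame(c))
a=cv2.imread("pics/scene1.png")[90:240,230:430]; b=cv2.imread("pics/top1.png")[120:270,250:450]
cv2.imwrite("pics/g1.png",cv2.resize(np.hstack([a,b]),(800,300)))
E
```

```text
at grasp [ 0.5024 -0.2133  0.17  ] [ 0.0977 -0.0088  0.2312]
w 0.01655983599284176 58.37119281291962 [0.551  0.4848 1.5626]
lifted [ 0.0783 -0.9695 -1.9661] [-0.0352  0.0053  0.085 ] 9.9917
```

View pics/g1.png

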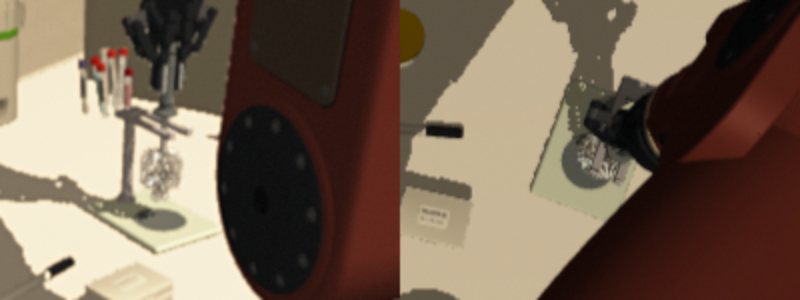

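The crop shows the brush held upright, with its collar clear above the fork (170,105) and the head hanging below it. Next I slide it out and go over the cup.

```bash
python3 - <<'E'
from h import *
np.set_printoptions(precision=4,suppress=True)
B=np.array([.502,-.213]); u=np.array([.9272,-.3746])
Q=B-.085*u
print("stop?",robot.line_to([*Q,.183],vel=.1,guard=8),robot.get_tool_pos(),robot.get_ft_force())
robot.line_to([*Q,.30],vel=.15)
print([round(float(x),2) for x in robot.get_ft_force()],robot.get_time())
cup=np.array([.447,.2203])
robot.move_pose([*cup,.30],[180,0,158]); robot.pause(.3)
print(robot.get_tool_pos(),robot.get_ft_force(),robot.get_tcp_rot())
for c in ("scene","top","wrist"):
    im=grab_frame(c); C=cam(c); cv2.imwrite(f"pics/{c}2.png",im)
    p=robot.get_tool_pos()
    r=cut_out(c,"brush"); print(c,r and (r[0]["confidence"],r[0]["uv"]))
    for n,dz in (("brush_grip",.0187),("brush_collar",-.0293),("brush",-.1443)):
        m=mark_of(c,n); print(n,m and (round(m[0]["confidence"],2),np.round(m[0]["uv"],1)),"expected",proj(C,[p[0],p[1],p[2]+dz]).round(1))
    print("cup mouth exp",proj(C,[*cup,.1]).round(1),[(a["confidence"],np.round(a["uv"],1)) for a in mark_of(c,"cup_mouth")[:1]])
print(robot.get_time())
a=cv2.imread("pics/scene2.png")[100:320,120:330]; b=cv2.imread("pics/wrist2.png")[0:384,60:440]
cv2.imwrite("pics/g2.png",np.hstack([cv2.resize(a,(382,400)),cv2.resize(b,(396,400))]))
E
```

```text
stop? False [ 0.4235 -0.1814  0.1831] [-0.6788 -0.2082 -0.4436]
[-0.47, 0.18, -0.82] 12.025
[0.4473 0.2197 0.3   ] [-0.0355 -0.5536 -0.8763] [-179.9992    0.0064  157.9368]
scene (0.69, [219.0, 189.3])
brush_grip (0.66, array([215.6, 129.3])) expected [218.  129.1]
brush_collar (0.97, array([217.7, 159.3])) expected [218.8 158.1]
brush (0.64, array([219.7, 218.9])) expected [220.7 221.5]
cup mouth exp [221.4 249.7] [(0.67, array([219.3, 249.4]))]
top (0.67, [152.4, 214.2])
brush_grip (0.66, array([128.3, 223.3])) expected [129.6 223.1]
brush_collar (0.63, array([136.9, 223.5])) expected [137.3 223.6]
brush (0.8, array([155. , 220.1])) expected [152.4 224.5]
cup mouth exp [158.4 224.9] [(0.58, array([157.9, 223.3]))]
wrist (0.85, [253.8, 223.8])
brush_grip (0.87, array([250.8, 252.7])) expected [254.1 249.5]
brush_collar (0.92, array([254.2, 217. ])) expected [253.9 214.8]
brush (0.81, array([252.4, 175.6])) expected [253.6 175.7]
cup mouth exp [253.4 165.7] [(0.87, array([252.3, 163.4]))]
14.7167
```

View pics/g2.png

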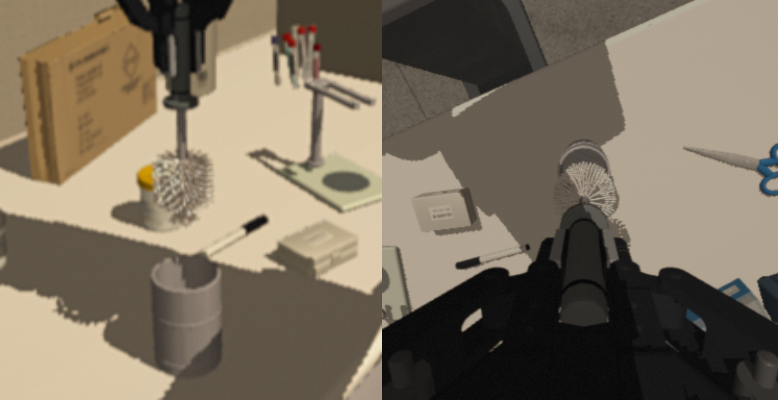

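The brush is upright over the cup: collar and tip are within about 2 px of prediction in all three views, with the mouth at (185,260) in the left crop. First lowering, guarded.

```bash
python3 - <<'E'
from h import *
np.set_printoptions(precision=3,suppress=True)
cup=np.array([.447,.2203])
F=np.array([robot.get_ft_force() for _ in range(8)]); print("noise",F.mean(0),F.std(0))
s=robot.line_to([*cup,.213],vel=.08,guard=5); print("entry",s,robot.get_tool_pos(),robot.get_ft_force())
if not s:
    s=robot.line_to([*cup,.195],vel=.05,guard=4); print("mid",s,robot.get_tool_pos(),robot.get_ft_force())
if not s:
    s=robot.line_to([*cup,.146],vel=.03,guard=2.5)
    p=robot.get_tool_pos(); robot.pause(.15); F=np.array([robot.get_ft_force() for _ in range(4)])
    print("bottom",s,p,"tip",p[2]-.1443,F.mean(0),robot.get_torque())
print(robot.get_time())
E
```

```text
noise [ 0.285 -0.732 -0.751] [0. 0. 0.]
entry False [0.447 0.22  0.214] [-0.241 -0.285 -0.72 ]
mid False [0.447 0.22  0.195] [-0.396 -0.318 -0.811]
bottom True [0.447 0.22  0.166] tip 0.021407416302296367 [1.136 0.163 3.053] [ 0.067 -0.148 -0.018]
17.5917
```

```bash
python3 - <<'E'
from h import *
np.set_printoptions(precision=3,suppress=True)
cup=np.array([.447,.2203])
for k in range(3):
    robot.line_to([*cup,.213],vel=.06); robot.pause(.25)
    print("up",k+1,robot.get_tool_pos(),robot.get_ft_force())
    if k==0: cv2.imwrite("pics/up.png",grab_frame("scene"))
    if k==2: break
    s=robot.line_to([*cup,.178],vel=.05,guard=4)
    s=robot.line_to([*cup,.155],vel=.025,guard=2.5); p=robot.get_tool_pos(); robot.pause(.15)
    print("down",k+2,s,p,robot.get_ft_force())
print(robot.get_time())
im=cv2.imread("pics/up.png")[80:330,110:330]; cv2.imwrite("pics/upc.png",cv2.resize(im,(528,600)))
C=cam("scene"); grab_frame("scene"); print([(a["confidence"],a["uv"]) for n in("cup_mouth","brush_collar") for a in mark_of("scene",n)[:1]],proj(C,[*cup,.1]))
E
```

```text
up 1 [0.447 0.22  0.213] [ 0.449  0.173 -1.356]
down 2 True [0.447 0.22  0.166] [ 0.148 -0.076  2.975]
up 2 [0.447 0.22  0.213] [ 0.093 -1.133 -0.772]
down 3 True [0.447 0.22  0.166] [-0.024  0.264  3.095]
up 3 [0.447 0.22  0.213] [ 0.111  0.394 -0.952]
24.275
[(0.97, [222.4, 250.4]), (0.87, [222.8, 205.9])] [221.407 249.685]
```

View pics/upc.png

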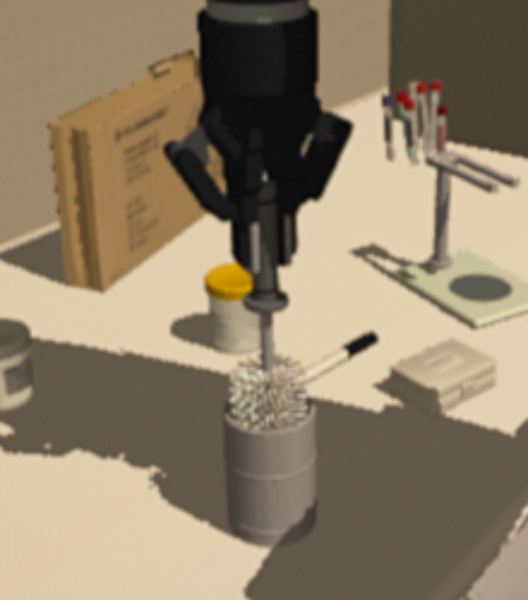

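The picture shows the head half out of the mouth at (268,400) with the cup in place. All three strokes stopped at the same depth. I withdraw and check the empty fork before going back.

```bash
python3 - <<'E'
from h import *
np.set_printoptions(precision=4,suppress=True)
cup=np.array([.447,.2203]); B=np.array([.502,-.213]); u=np.array([.9272,-.3746]); Q=B-.085*u
robot.line_to([*cup,.30],vel=.12)
rs=[]
for c in ("scene","top"):
    cv2.imwrite(f"pics/{c}3.png",grab_frame(c)); C=cam(c)
    for a in mark_of(c,"stand_seat")[:1]: print(c,a["confidence"],np.round(a["uv"],1),atz(C,a["uv"],.14),"exp",proj(C,[*B,.14]))
    a=mark_of(c,"cup_mouth")[:1]; print(a and (np.round(a[0]["uv"],1),atz(C,a[0]["uv"],.1)))
robot.move_pose([*Q,.30],[180,0,158])
robot.line_to([*Q,.185],vel=.15); robot.pause(.2)
im=grab_frame("wrist"); C=cam("wrist"); cv2.imwrite("pics/w3.png",im)
a=mark_of("wrist","stand_seat")[:1]; print("wrist",a and (a[0]["confidence"],np.round(a[0]["uv"],1),atz(C,a[0]["uv"],.14)),"exp",proj(C,[*B,.14]))
p=robot.get_tool_pos(); a=mark_of("wrist","brush_collar")[:1]; print(a and np.round(a[0]["uv"],1),"exp",proj(C,[p[0],p[1],p[2]-.0293]))
print(p,robot.get_ft_force(),robot.get_time())
t=cv2.imread("pics/top3.png")[140:250,290:400]; print([proj(cam("top"),[*(B+u*k),.14]).round(1)-[290,140] for k in(-.03,.06)])
cv2.imwrite("pics/g3.png",np.hstack([cv2.resize(t,(390,390),interpolation=2),cv2.resize(im[:,80:440],(400,390))]))
E
```

```text
scene 0.75 [312.6 151.7] [ 0.5008 -0.2175  0.14  ] exp [311.3394 152.1097]
(array([223.2, 248.4]), array([0.447 , 0.2152, 0.1   ]))
top 0.86 [357.3 198.8] [ 0.493  -0.2099  0.14  ] exp [358.5816 194.5504]
(array([157.1, 223.8]), array([0.4495, 0.2231, 0.1   ]))
wrist (0.38, array([254.7, 217.1]), array([ 0.4317, -0.184 ,  0.14  ])) exp [253.9652 300.8598]
[253.8 214.6] exp [253.8416 214.4768]
[ 0.4234 -0.1814  0.1855] [ 0.3509 -0.0718 -0.7696] 28.3583
[array([63.9, 67.8]), array([77.9, 28.4])]
```

View pics/g3.png

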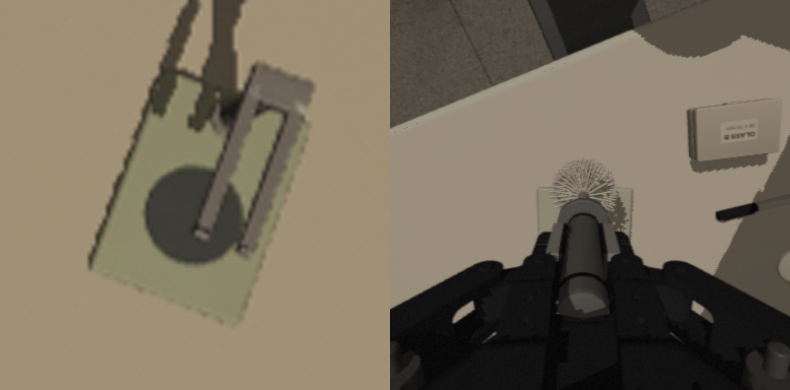

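The fork's open ends in the top crop are centred at (225,241), which is within half a pixel of where I expected them. The seat position and yaw are confirmed, so I insert, lower and release.

```bash
python3 - <<'E'
from h import *
np.set_printoptions(precision=4,suppress=True)
B=np.array([.502,-.213])
s=robot.line_to([*B,.185],vel=.08,guard=5); print("in",s,robot.get_tool_pos(),robot.get_ft_force())
if not s:
    s=robot.line_to([*B,.165],vel=.03,guard=2.5); print("down",s,robot.get_tool_pos(),robot.get_ft_force())
    z=robot.get_tool_pos()[2]
    if abs(z-.169)<.004:
        fingers.set_gripper(.06); robot.pause(.3); print(robot.get_gripper_width(),robot.get_ft_force())
        robot.line_to([*B,.32],vel=.12); robot.line_to([.44,-.19,.36],vel=.2); robot.pause(.5)
        for c in ("scene","top","wrist"):
            cv2.imwrite(f"pics/{c}4.png",grab_frame(c)); C=cam(c)
            for n,h in (("brush_collar",.14),("brush",.025),("brush_grip",.188)):
                a=mark_of(c,n)[:1]; print(c,n,a and np.round(a[0]["uv"],1),"exp",proj(C,[*B,h]).round(1))
        a=cv2.imread("pics/scene4.png")[100:220,250:370]; b=cv2.imread("pics/wrist4.png")
        cv2.imwrite("pics/g4.png",np.hstack([cv2.resize(a,(380,380)),cv2.resize(b[:,66:446],(380,380))]))
print(robot.get_time())
E
```

```text
in False [ 0.5018 -0.2129  0.1851] [-0.4634 -0.707  -1.874 ]
down True [ 0.5019 -0.2129  0.1691] [0.53   0.4206 4.2587]
0.05959615277213837 [ 0.8602 -0.1122 -0.175 ]
scene brush_collar [313.  151.7] exp [311.3 152.1]
scene brush [310.5 195.8] exp [308.9 193.9]
scene brush_grip [312.2 133.6] exp [312.4 133.6]
top brush_collar [357.4 193.9] exp [358.6 194.6]
top brush [344.4 197.1] exp [346.8 198.6]
top brush_grip [362.  194.9] exp [364.4 192.5]
wrist brush_collar [253.9 209.8] exp [254.7 207.8]
wrist brush [253.8 186.9] exp [254.3 186.1]
wrist brush_grip [255.7 222.1] exp [255.  220.9]
33.9333
```

```bash
ls pics/g4.png
```

```text
pics/g4.png
```

View pics/g4.png

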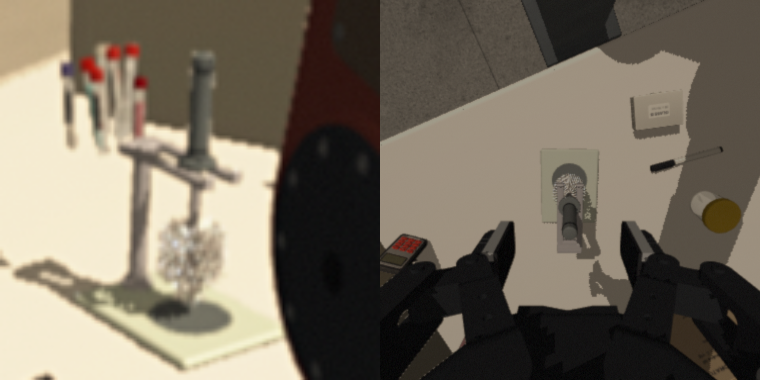

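```bash
python3 - <<'E'
from h import *
robot.pause(.3); robot.job_done(); print(robot.get_time())
E
```

```text
the job is handed in; nothing more can be done
the job is handed in; nothing more can be done
```

The job is handed in: three full strokes were made, each stopped by a gentle press of about 4 N at the same depth, and the last picture shows the brush hanging upright in the fork by its collar (200,160), with the gripper clear, at about 34 s of the 67 s limit; the cup was still in its place after the strokes and no bystander was touched.

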